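# Close the instrument case with its snap-in cover plate

## Task

Close the steel instrument case with the loose cover plate: tip the plate so that its tongue goes into the slot under the lip at one end of the case while the other end is still up, then press that other end down until both spring bolts have snapped out over it and the cover lies level. Do not slam or force it, and leave the other things on the counter where they are; let go of the cover at the end.

Things in the scene. Friction and masses are not known exactly. Their poses are not given: they have to be found in the camera images.
- case: Open steel instrument case, fixed, 200 x 130 mm, side walls 45 mm high. Origin: centre of its underside; x along its length to the latch end, y left, z up. Slot at the -x end, two bolts at the +x end. Side walls' inner faces y = +-59 mm. Cover is home when its frame is the case's frame raised 35 mm. Thin sheet: over 60 N between cover and case is damage.
- case_ledge (a point): On the case's axis at (0, 0, 35) mm of its frame: height of the tops of the two ledges (y = +-51 to +-59 mm, along both side walls) that carry the cover. Nothing but low instruments lies between the ledges.
- case_slot (a point): Middle of the slot's end face, (-92, 0, 39) mm in the case's frame. The slot, in a 49 mm high block (x = -100 to -80 mm), opens to +x: 68 mm wide (y), 12 mm deep (x = -92 to -80 mm), roofed by a lip whose underside is at z = 43 mm, open below to the case floor. Axes as the case's.
- case_latch (a point): (88, 0, 40) mm in the case's frame: midway between the bolts, level with the top of a seated cover. End wall: inner face x = 92 mm, top z = 40 mm; on it two bolt housings, x = 97 to 127 mm, y = +-20 to +-50 mm, up to z = 68 mm. Axes as the case's.
- cover: Loose flat steel cover, about 0.25 kg, 180 mm long, 5 mm thick, lying handle up. Origin: underside, mid-length; x along it, z up. Plate x = -76 to 90 mm, 108 mm wide; at -x a tongue 60 mm wide, x = -90 to -76 mm. Too long to be lowered in flat (174 mm between lip and end wall): it goes in tongue end low, tilted 10 to 20 degrees, then swings down.
- cover_grip (a point): Grip point in the cover's handle, (5, 0, 31) mm in the cover's frame. Handle: black bar along x, x = -27 to 37 mm, 12 mm wide in y, z = 19 to 41 mm, on two short posts. Axes as the cover's.
- cover_tongue (a point): Tip of the cover's tongue, mid-width and mid-thickness: (-90, 0, 2.5) mm in the cover's frame. Axes as the cover's.
- cover_end (a point): Underside edge of the cover's latch end, mid-width: (90, 0, 0) mm in the cover's frame; seated, it is 35 mm above the case's underside. The bare plate some 24 mm inward of it (x = 66 mm) is the place to press. Axes as the cover's.
- bolt_left (a joint): Brass spring bolt, 18 mm wide, at y = 35 mm of the case: travel pushed back, m; 0 = out, 0.010 = in. Out: nose at x = 84 mm, underside z = 41.5 mm, top bevelled from (x 84, z 44.5) to (94, 64.5) mm. The cover's end rests on the bevels, about 15 mm high, till pressed; both bolts together yield to about 10 to 20 N there, then spring out over it.
- bolt_right (a joint): Brass spring bolt, 18 mm wide, at y = -35 mm of the case: travel pushed back, m; 0 = out, 0.010 = in. Out: nose at x = 84 mm, underside z = 41.5 mm, top bevelled from (x 84, z 44.5) to (94, 64.5) mm. The cover's end rests on the bevels, about 15 mm high, till pressed; both bolts together yield to about 10 to 20 N there, then spring out over it.
- spray: Bystander: clear conical spray bottle with black trigger head, 82 mm across, 197 mm tall. Origin: centre of its underside.
- canister_small: Bystander: lidded steel canister, 88 mm across, 134 mm tall. Origin: centre of its underside.
- tape_roll: Bystander: white roll of tape lying flat, 90 mm across, 25 mm high. Origin: centre of its underside.
- oximeter: Bystander: white hand-held meter lying flat, 100 x 44 x 22 mm. Origin: centre of its underside.
- gauze_box: Bystander: cardboard box, 80 x 120 x 50 mm. Origin: centre of its underside.
Things that resemble listed ones, but are neither listed nor needed, are in the scene too. Leave any pink or yellow look-alike of the cover alone.

How it is judged (in metres and radians):
On the way:
1. the tongue is in the slot under the lip, with the other end of the cover still up (x of cover_tongue in the frame of case below -0.083 m and y of cover_tongue in the frame of case between -0.008 and 0.008 m and z of cover_tongue in the frame of case between 0.02 and 0.0415 m and z of cover_end in the frame of case above 0.045 m), for 0.1 s.
At the end, for the whole second after the job is handed in: Tongue tip in the slot (over 83 mm from the case's middle, within 8 mm sideways, its middle 34 to 40.5 mm above the case's underside), latch end's underside at 32 to 37.5 mm, cover parallel to the case within 0.02 rad, both bolts less than 2 mm pushed back, cover released and at rest (x of cover_tongue in the frame of case below -0.083 m and y of cover_tongue in the frame of case between -0.008 and 0.008 m and z of cover_end in the frame of case between 0.032 and 0.0375 m and z of cover_tongue in the frame of case between 0.034 and 0.0405 m and angle between the z axis of cover and the z axis of case, either way round below 0.02 rad and value of joint each of bolt_left, bolt_right below 0.002 m and linear speed of cover below 0.02 m/s and angular speed of cover below 0.1 rad/s); the robot touches nothing.
It fails at once if the cover is forced or slammed: more than 60 N between cover and case (contact force between cover and case above 60 N).
It fails at once if a bystander is moved more than 25 mm (distance of any of spray, canister_small, tape_roll, oximeter, gauze_box from where it was at the start of the episode above 0.025 m).
It also fails if it takes over 48 s, if anything falls off the work surface, if the arm or the gripper's body presses on something with over 40 N, if the wrist force passes 120 N, or if a joint passes its speed limit or range.

## Robot

A 6-joint arm with a two-finger parallel gripper is mounted at the origin on the work surface. World frame = base frame: x ahead of the robot, y to its left, z up, the work surface at z = 0. Lengths are in m, angles in degrees, forces in N, time in s.
With the tool pointing down it reaches from about 0.375 to 0.9 m from the base axis. Payload 3.1 kg.
Tool frame: the origin (TCP) lies between the finger pads; the fingertips stand 11 mm ahead of it and the grasp point (between the pads) lies 8 mm behind it; z points along the fingers, y is the line along which they close (so a half turn about z gives the same grasp; the last joint's range is limited). The gripper opens to 87 mm and grips with 3 to 60 N. Pads are 19 mm wide; open, the fingers measure 117 mm over their backs; the gripper's body (75 mm by 190 mm) begins 51 mm behind the grasp point.
Start: joints at [64.429, 30.224, 82.088, -0, 67.689, -10.227], TCP at [0.165, 0.603, 0.234] pointing down, gripper open.
Joint ranges: [-176.69, 176.69], [-43.24, 126.21], [12.49, 139.97], [-82, 262], [0, 151.66], [-163.58, 163.58]. Speed limits (degrees/s): [159.86, 159.86, 180, 180, 180, 180].

## Interface

Orientations are given as a 3x3 rotation matrix whose columns are the frame's x, y, z axes.
In Python, from rig import bot, viewer, workorder, models gives the robot as it stands.
- The arm moves only by the shell command python3 -m jog 'ROWS'. ROWS is JSON, a list of rows, each a list of 7 numbers: the opening, from 0 (shut) to 1 (fully open), then the shift along the tool's x, y, z in m, then the turn, a rotation vector about the tool's x, y, z in degrees. In form: [[claw, x, y, z, ax, ay, az], ...]. A call has 1 to 20 rows; each row is the pose to reach, as a shift and turn from the pose commanded when the call began, along the tool's axes at that moment; what a row does not reach only later rows make up. A row lasts 1/8 s, in which the tool goes at most 62.5 mm and 10.7 degrees, less where a joint would pass 70% of its speed; a pose out of reach is approached as far as the arm can. A call with a gripper value outside its range is refused whole. The fingers move at their own pace and stop on an object; the grip force is fixed at half the most. Time passes only in rows, so rows that repeat a pose let the fingers close. It gives the time, the measured TCP pose, the force, the opening and the grip force at its end, in the units of the state.
- bot.read_state(): the state, without advancing time (a new reading comes with each control period).
- viewer.capture(name): name is "side" or "top"; returns (picture, depth): 384x512x3 uint8, blue, green, red; 384x512 float32, m along the optical axis (not along the pixel's ray), 0 where there is no reading.
- viewer.camera_info(name): a dict with "fx", "fy", "cx", "cy" (pixels), "dist_coeffs" ([k1, k2, p1, p2, k3] as OpenCV has them; the pictures are not rectified), "world_to_cam" (4x4, takes a point from world to camera coordinates). Camera axes: x right, y down, z forward; pixel columns grow to the right and rows downward; lengths in m; the calibration is good to about 2 mm. A picture is of the moment at which its call begins. camera_info takes no time and is no camera call.
- workorder.hand_in(): hands the job in; it is judged then, once.
Trained networks look in the newest picture that a camera, given by its name, has taken for a name from the list of things; names that differ only in an ending like _2 or _b are one class to them, and where a whole thing is asked for, a point or a joint stands for the part that bears it (a point fixed in the world has none). Each returns a list of dicts, best first, with "p" (0 to 1); they miss things now and then, are a little off and sometimes report something else, mostly with a low value. They report only what shows in the picture. A call takes as long as a camera call. They do not tell look-alikes from the thing itself.
- models.outline_of(camera, thing): "mask" (384x512 bool, what is visible of it).
- models.tip_of(camera, thing): "xyz" ([x, y, z] in m, in world coordinates, good to about 4 mm: a listed point, or the origin of a listed thing).
The state is a dict: "time_s": time; "joint_positions": joint angles; "qvel": joint speeds; "tau": joint torques, N m; "position": TCP position; "tcp_rot": TCP orientation; "force": force on the tool from outside, world axes, zero at the start; "moment": the same for the moment, N m; "opening": opening from 0.0 (shut) to 1.0 (fully open); "grasp_force": force on a finger pad.
Only numpy, scipy, OpenCV 4.12 (cv2) and the standard library are available. Lean on these libraries where they do the work, as an engineer would, in place of code of your own. Each camera call takes 0.05 s, during which the arm holds its last target. There are 200 camera calls.

## Working session

There is one attempt and no reset: what is moved stays moved. The work goes in short steps, Python scripts to look and compute and a shell command to move; the robot and the scene stay as the last step left them, time stands still between calls to the robot, and variables do not carry over. Pictures are saved under pics/ and viewed, at most 10 in all, crops included, and the job is handed in when it is done.

```bash
mkdir -p pics; ls; cat > h.py <<'E'
import numpy as np, cv2
from rig import bot, viewer, workorder, models
def K(n):
    i=viewer.camera_info(n)
    return np.array([[i['fx'],0,i['cx']],[0,i['fy'],i['cy']],[0,0,1.]]),np.array(i['dist_coeffs'],float),np.array(i['world_to_cam'])
def back(n,uv,d):
    "pixels Nx2 + depth N -> world"
    k,dc,T=K(n)
    p=cv2.undistortPoints(np.asarray(uv,float).reshape(-1,1,2),k,dc).reshape(-1,2)
    d=np.asarray(d,float).reshape(-1,1)
    c=np.hstack([p*d,d,np.ones_like(d)])
    return (np.linalg.inv(T)@c.T).T[:,:3]
def proj(n,X):
    k,dc,T=K(n)
    return cv2.projectPoints(np.asarray(X,float).reshape(-1,1,3),cv2.Rodrigues(T[:3,:3])[0],T[:3,3],k,dc)[0].reshape(-1,2)
E
python3 - <<'E'
from h import *
for n in('top','side'):
    im,d=viewer.capture(n); cv2.imwrite(f'pics/{n}0.png',im); np.save(f'{n}0.npy',d)
    for t in ['cover','case','cover_grip','cover_tongue','cover_end','case_slot','case_latch','case_ledge','bolt_left']:
        r=models.tip_of(n,t)
        print(n,t,[(np.round(q['xyz'],3).tolist(),round(q['p'],2)) for q in r])
s=bot.read_state();print(s['time_s'],s['position'],s['tcp_rot'],s['force'],s['opening'])
E
```

```text
pics
top cover [([0.311, -0.227, 0.0], 0.93), ([0.283, 0.25, -0.004], 0.85), ([0.541, -0.199, 0.003], 0.57)]
top case [([0.58, 0.184, -0.002], 0.93), ([0.489, 0.206, 0.04], 0.75), ([0.631, -0.424, -0.003], 0.31)]
top cover_grip [([0.311, -0.238, 0.033], 0.97), ([0.543, -0.201, 0.033], 0.95), ([0.278, 0.243, 0.033], 0.85)]
top cover_tongue [([0.33, 0.325, 0.002], 0.93), ([0.454, -0.19, 0.003], 0.6), ([0.303, -0.14, 0.002], 0.59)]
top cover_end [([0.632, -0.207, -0.008], 0.88), ([0.313, -0.32, -0.003], 0.83), ([0.23, 0.171, -0.002], 0.81)]
top case_slot [([0.492, 0.208, 0.039], 0.57)]
top case_latch [([0.662, 0.162, 0.04], 0.59)]
top case_ledge [([0.576, 0.182, 0.039], 0.61)]Traceback (most recent call last):
  File "<stdin>", line 5, in <module>
ValueError: it knows: canister_small, case, case_latch, case_ledge, case_slot, cover, cover_end, cover_grip, cover_tongue, gauze_box, oximeter, spray, tape_roll
```

```bash
python3 - <<'E'
from h import *
for n in('side',):
    im,d=viewer.capture(n); cv2.imwrite(f'pics/{n}0.png',im); np.save(f'{n}0.npy',d)
    for t in ['cover_grip','cover_tongue','cover_end','case_slot','case_latch','case_ledge']:
        r=models.tip_of(n,t)
        print(n,t,[(np.round(q['xyz'],3).tolist(),round(q['p'],2)) for q in r])
s=bot.read_state();print(s['time_s'],s['position'],s['tcp_rot'],s['force'],s['opening'])
E
```

```text
side cover_grip [([0.28, 0.242, 0.029], 0.92), ([0.54, -0.203, 0.031], 0.87), ([0.309, -0.235, 0.033], 0.81), ([0.578, 0.179, 0.036], 0.31), ([0.486, 0.203, 0.042], 0.27)]
side cover_tongue [([0.303, -0.142, 0.004], 0.98), ([0.451, -0.191, 0.002], 0.88), ([0.334, 0.327, 0.002], 0.75), ([0.575, 0.187, -0.001], 0.54), ([0.637, -0.424, 0.002], 0.3)]
side cover_end [([0.234, 0.172, 0.001], 0.78), ([0.631, -0.212, 0.0], 0.72), ([0.314, -0.319, -0.0], 0.56)]
side case_slot [([0.487, 0.203, 0.039], 0.74)]
side case_latch [([0.666, 0.163, 0.038], 0.93)]
side case_ledge [([0.577, 0.177, 0.032], 0.71), ([0.649, 0.407, -0.003], 0.71)]
0.8 [0.16533816 0.60273351 0.23355975] [[-9.64359529e-01  2.64595347e-01  8.98214736e-06]
 [ 2.64595347e-01  9.64359528e-01  6.07587129e-05]
 [ 7.41445335e-06  6.09698782e-05 -9.99999998e-01]] [-0.16710068 -0.74401659  0.35505763] 1.0022633220970607
```

View pics/top0.png

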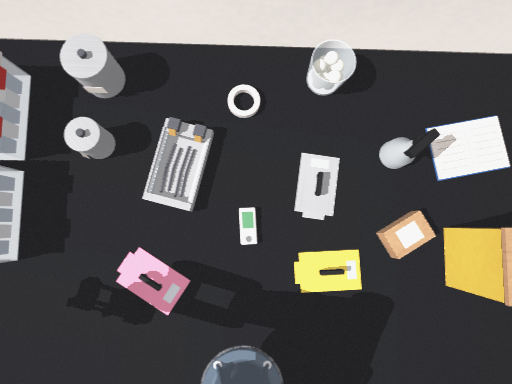

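View pics/side0.png

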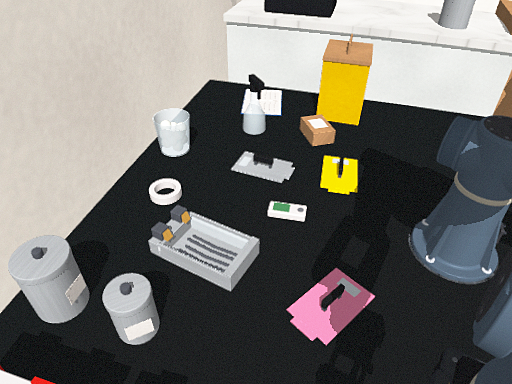

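The steel cover lies at top-view (318,185), with its tongue toward the robot at (313,216). The open case is at (180,165), slot end at (170,200) and bolts at (187,128). The pink (153,280) and yellow (328,271) plates are decoys. Next I'll refine the poses using masks and depth.

```bash
cat > meas.py <<'E'
from h import *
def cloud(n,d,mask):
    v,u=np.nonzero(mask&(d>0)); return back(n,np.c_[u,v],d[v,u])
def rect(P):
    (c,wh,a)=cv2.minAreaRect((P[:,:2]*1000).astype(np.float32))
    return np.round(c,1),np.round(wh,1),round(a,2)
def near(n,thing,xy):
    k,best=None,0.05
    for q in models.outline_of(n,thing):
        m=q['mask']
        pr=proj(n,[[*xy,0.02]])[0]
        v,u=np.nonzero(m); e=np.hypot(u.mean()-pr[0],v.mean()-pr[1])
        if e<25: return m
E
python3 - <<'E'
from meas import *
for n in('top','side'):
    im,d=viewer.capture(n)
    for t,xy in(('cover',(.541,-.199)),('case',(.578,.183))):
        m=near(n,t,xy)
        if m is None: print(n,t,'none');continue
        P=cloud(n,d,cv2.dilate(m.astype(np.uint8),np.ones((5,5)))>0)
        print(n,t,len(P),np.histogram(P[:,2]*1000,[-10,-3,0,2.5,4,6,8,12,18,30,36,39,40,41,42,43,44,45,46,47,48,50,52,60,66,70,80]))
        if t=='cover':
            a=P[(P[:,2]>.002)&(P[:,2]<.010)];b=P[(P[:,2]>.033)&(P[:,2]<.05)]
            print('plate',rect(a),np.median(a[:,2]));print('handle',rect(b),b.mean(0),np.median(b[:,2]))
        else:
            a=P[(P[:,2]>.012)&(P[:,2]<.053)]
            print('case',rect(a)); b=P[(P[:,2]>.060)&(P[:,2]<.072)];print('hous',rect(b),b.mean(0))
            b=P[(P[:,2]>.047)&(P[:,2]<.051)]; print('block',rect(b),b.mean(0))
E
```

```text
top cover 2778 (array([ 27, 258, 410, 503, 910, 461,  78,   3,   9,  12,  27,  22,  25,
        19,   9,   3,   1,   1,   0,   0,   0,   0,   0,   0,   0,   0]), array([-10. ,  -3. ,   0. ,   2.5,   4. ,   6. ,   8. ,  12. ,  18. ,
        30. ,  36. ,  39. ,  40. ,  41. ,  42. ,  43. ,  44. ,  45. ,
        46. ,  47. ,  48. ,  50. ,  52. ,  60. ,  66. ,  70. ,  80. ]))
plate (array([ 539.8, -201. ]), array([116.8, 193. ]), 83.03) 0.004820604098799974
handle (array([ 544.2, -199.4]), array([12.3, 63.1]), 83.85) [ 0.54441048 -0.19917885  0.03993819] 0.040007023467088954
top case 5089 (array([ 42, 398, 648, 556, 585, 218, 339, 275, 134, 342, 209,  77,  83,
        70,  62,  70,  87,  74,  82,  92, 187, 102,  57,  88, 196,  16]), array([-10. ,  -3. ,   0. ,   2.5,   4. ,   6. ,   8. ,  12. ,  18. ,
        30. ,  36. ,  39. ,  40. ,  41. ,  42. ,  43. ,  44. ,  45. ,
        46. ,  47. ,  48. ,  50. ,  52. ,  60. ,  66. ,  70. ,  80. ]))
case (array([591.1, 179.3]), array([130.9, 227.7]), 76.21)
hous (array([683.6, 156.3]), array([99.9, 35.9]), 76.86) [0.68369027 0.15555875 0.06684932]
[... 595 characters left out ...]
6.8, 64.3]), 80.88) [ 0.54303818 -0.19856915  0.03854547] 0.039077417559571836
side case 6085 (array([  4, 371, 577, 483, 442, 188, 511, 463, 630, 486, 260, 114,  93,
        86,  72,  96, 117, 107, 131, 115, 243,  88, 109, 115, 183,   1]), array([-10. ,  -3. ,   0. ,   2.5,   4. ,   6. ,   8. ,  12. ,  18. ,
        30. ,  36. ,  39. ,  40. ,  41. ,  42. ,  43. ,  44. ,  45. ,
        46. ,  47. ,  48. ,  50. ,  52. ,  60. ,  66. ,  70. ,  80. ]))
case (array([591.3, 180.4]), array([132.5, 232.2]), 76.04)
hous (array([683.4, 157.9]), array([100.5,  37. ]), 75.74) [0.6836184  0.16148548 0.066076  ]
block (array([589.9, 181. ]), array([128.7, 227.8]), 76.06) [0.51924676 0.20500846 0.04878434]
```

```bash
cat >> h.py <<'E'
from scipy.spatial.transform import Rotation as Ro
def toolR(yaw,tilt=0):
    "tool down, tool x along -X of a frame with this yaw; tilt>0 lifts the frame's +x end"
    F=Ro.from_euler('z',yaw,degrees=True).as_matrix()@Ro.from_euler('y',-tilt,degrees=True).as_matrix()
    return F@np.diag([-1,1,-1.])
def rel(p1,R1):
    s=bot.read_state();p0=np.array(s['position']);R0=np.array(s['tcp_rot'])
    return np.round(np.r_[R0.T@(np.array(p1)-p0),Ro.from_matrix(R0.T@R1).as_rotvec(degrees=True)],4)
E
python3 -c "
from h import *
print(rel([.544,-.2005,.10],toolR(-6.9)))"
```

```text
[-5.777e-01 -6.744e-01  1.335e-01 -1.400e-03 -7.000e-04 -8.445e+00]
```

```bash
python3 -m jog '[[0.6,-0.5777,-0.6744,0.03,0,0,-8.445],[0.6,-0.5777,-0.6744,0.03,0,0,-8.445],[0.6,-0.5777,-0.6744,0.03,0,0,-8.445],[0.6,-0.5777,-0.6744,0.03,0,0,-8.445],[0.6,-0.5777,-0.6744,0.03,0,0,-8.445],[0.6,-0.5777,-0.6744,0.03,0,0,-8.445],[0.6,-0.5777,-0.6744,0.03,0,0,-8.445],[0.6,-0.5777,-0.6744,0.03,0,0,-8.445],[0.6,-0.5777,-0.6744,0.03,0,0,-8.445],[0.6,-0.5777,-0.6744,0.03,0,0,-8.445],[0.6,-0.5777,-0.6744,0.03,0,0,-8.445],[0.6,-0.5777,-0.6744,0.03,0,0,-8.445],[0.6,-0.5777,-0.6744,0.1335,0,0,-8.445],[0.6,-0.5777,-0.6744,0.1335,0,0,-8.445],[0.6,-0.5777,-0.6744,0.1335,0,0,-8.445],[0.6,-0.5777,-0.6744,0.1335,0,0,-8.445],[0.6,-0.5777,-0.6744,0.1335,0,0,-8.445],[0.6,-0.5777,-0.6744,0.1335,0,0,-8.445],[0.6,-0.5777,-0.6744,0.1335,0,0,-8.445]]'; python3 -c "
from h import *
print(rel([.544,-.2005,.023],toolR(-6.9)))"
```

```text
time_s: 3.48
position: [0.5442, -0.1997, 0.1013]
tcp_rot: [[-0.993, 0.119, 0.001], [0.119, 0.993, -0.001], [-0.001, -0.001, -1.0]]
force: [0.9, 0.7, 0.2]
opening: 0.602
grasp_force: 0.0
[ 0.0002 -0.0008  0.0783 -0.0357  0.0819  0.0778]
```

```bash
python3 -m jog '[[0.6,0,0,0.03,0,0,0],[0.6,0,0,0.055,0,0,0],[0.6,0,0,0.07,0,0,0],[0.6,0,0,0.077,0,0,0],[0.6,0,0,0.077,0,0,0],[0,0,0,0.077,0,0,0],[0,0,0,0.077,0,0,0],[0,0,0,0.077,0,0,0],[0,0,0,0.077,0,0,0],[0,0,0,0.077,0,0,0],[0,0,0,0.077,0,0,0],[0,0,0,0.077,0,0,0]]'
```

```text
time_s: 4.97
position: [0.5441, -0.2007, 0.0232]
tcp_rot: [[-0.993, 0.12, 0.0], [0.12, 0.993, -0.0], [-0.0, -0.0, -1.0]]
force: [-1.0, -1.0, 0.3]
opening: 0.136
grasp_force: 30.0
```

```bash
cat >> h.py <<'E'
C0=np.array([.5783,.1833,0.]);CY=-13.9
def tcp_for(X0,Z0,tilt,gx=.005,gz=.0232,y=0.,dyaw=0.):
    "cover origin at (X0,y,Z0) of case frame -> TCP pose"
    F=Ro.from_euler('z',CY,degrees=True).as_matrix()
    Rc=Ro.from_euler('z',CY+dyaw,degrees=True).as_matrix()@Ro.from_euler('y',-tilt,degrees=True).as_matrix()
    return C0+F@np.array([X0,y,Z0])+Rc@np.array([gx,0,gz]), Rc@np.diag([-1,1,-1.])
def origin_for_tip(tx,tz,tilt):
    c,s=np.cos(np.radians(tilt)),np.sin(np.radians(tilt))
    return tx+.09*c+.0025*s, tz+.09*s-.0025*c
E
python3 -m jog '[[0,0,0,-0.02,0,0,0],[0,0,0,-0.05,0,0,0],[0,0,0,-0.09,0,0,0],[0,0,0,-0.12,0,0,0],[0,0,0,-0.13,0,0,0],[0,0,0,-0.13,0,0,0]]'; python3 -c "
from h import *
X,Z=origin_for_tip(-.074,.1,15);print(X,Z);p,R=tcp_for(X,Z,15);print(p);print(rel(p,R))"
```

```text
time_s: 5.72
position: [0.5437, -0.2002, 0.1527]
tcp_rot: [[-0.993, 0.12, -0.0], [0.12, 0.993, 0.0], [0.0, 0.0, -1.0]]
force: [0.4, 0.9, -2.6]
opening: 0.137
grasp_force: 30.0
0.013580371978772446 0.12087889949350421
[0.59034213 0.18031988 0.14458247]
[-6.00000e-04  3.83400e-01  8.30000e-03  9.31700e-01 -1.50023e+01
  6.96230e+00]
```

```bash
python3 -m jog '[[0,0,0.02,0,0,-4,1],[0,0,0.06,0,0.3,-8,3],[0,0,0.10,0,0.6,-12,5],[0,0,0.14,0,0.9,-15,7],[0,0,0.18,0,0.9,-15,7],[0,0,0.22,0,0.9,-15,7],[0,0,0.26,0,0.9,-15,7],[0,0,0.30,0,0.9,-15,7],[0,0,0.34,0,0.9,-15,7],[0,-0.0006,0.37,0.004,0.9,-15,7],[0,-0.0006,0.3834,0.008,0.93,-15,6.96],[0,-0.0006,0.3834,0.008,0.93,-15,6.96],[0,-0.0006,0.3834,0.008,0.93,-15,6.96]]'; python3 - <<'E'
from h import *
p,R=tcp_for(*origin_for_tip(-.074,.1,15),15);print(rel(p,R))
ims=[]
for n in('top','side'):
    im,d=viewer.capture(n); np.save(f'{n}1.npy',d); ims.append(im)
    for t in ['cover_tongue','cover_end','case_slot','case_latch']:
        r=models.tip_of(n,t)
        print(n,t,[(np.round(q['xyz'],3).tolist(),round(q['p'],2)) for q in r if np.linalg.norm(q['xyz']-np.array([.59,.18,.1]))<.16])
cv2.imwrite('pics/a1.png',np.vstack([cv2.resize(ims[0][80:260,90:350],None,fx=2.3,fy=1.66),cv2.resize(ims[1][120:320,90:350],None,fx=2.3,fy=1.5)])[:600,:800])
F=Ro.from_euler('z',CY,degrees=True).as_matrix();print('exp tip',C0+F@[-.074,0,.1])
E
```

```text
time_s: 7.35
position: [0.59, 0.1789, 0.1443]
tcp_rot: [[-0.938, 0.241, 0.249], [0.233, 0.97, -0.063], [-0.257, -0.001, -0.966]]
force: [-0.9, -0.3, -3.1]
opening: 0.137
grasp_force: 30.0
[-0.      0.0015 -0.0003 -0.0916 -0.0855 -0.031 ]
top cover_tongue [([0.507, 0.196, 0.099], 0.61)]
top cover_end [([0.676, 0.163, 0.14], 0.6)]
top case_slot [([0.49, 0.206, 0.042], 0.61)]
top case_latch [([0.662, 0.16, 0.038], 0.66), ([0.49, 0.206, 0.041], 0.58), ([0.597, 0.18, 0.122], 0.43)]
side cover_tongue [([0.511, 0.203, 0.102], 0.65)]
side cover_end [([0.678, 0.156, 0.15], 0.79)]
side case_slot [([0.487, 0.203, 0.037], 0.75)]
side case_latch []
exp tip [0.50646698 0.20107688 0.1       ]
```

View pics/a1.png

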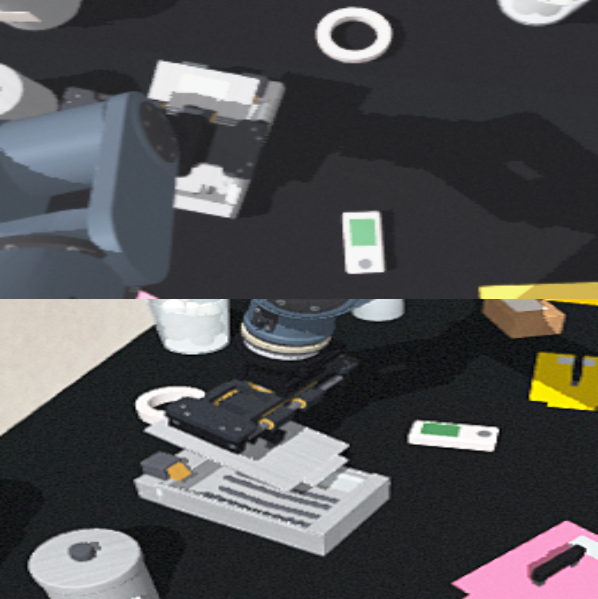

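```bash
python3 - <<'E'
from h import *
for tz in(.06,.045,.036):
    p,R=tcp_for(*origin_for_tip(-.074,tz,15),15,y=-.0006);print(tz,rel(p,R))
E
```

```text
0.06 [ 0.011  -0.0002  0.0391 -0.0123  0.0313 -0.0129]
0.045 [ 0.0149 -0.0002  0.0536 -0.0123  0.0313 -0.0129]
0.036 [ 0.0172 -0.0002  0.0623 -0.0123  0.0313 -0.0129]
```

```bash
python3 -m jog '[[0,0.004,0,0.014,0,0,0],[0,0.0075,0,0.027,0,0,0],[0,0.011,0,0.039,0,0,0],[0,0.013,0,0.0465,0,0,0],[0,0.0149,0,0.0536,0,0,0],[0,0.016,0,0.058,0,0,0],[0,0.0172,0,0.0623,0,0,0],[0,0.0172,0,0.0623,0,0,0],[0,0.0172,0,0.0623,0,0,0]]'; python3 - <<'E'
from h import *
p,R=tcp_for(*origin_for_tip(-.074,.036,15),15,y=-.0006);print(rel(p,R))
for tx in(-.08,-.085,-.09):
    p,R=tcp_for(*origin_for_tip(tx,.036,15),15,y=-.0006);print(tx,rel(p,R))
ims=[]
for n in('top','side'):
    im,d=viewer.capture(n); ims.append(im)
    for t in ['cover_tongue','cover_end','case_slot']:
        r=models.tip_of(n,t)
        print(n,t,[(np.round(q['xyz'],3).tolist(),round(q['p'],2)) for q in r if np.linalg.norm(q['xyz']-np.array([.59,.18,.1]))<.16])
print(bot.read_state()['force'])
cv2.imwrite('pics/a2.png',np.vstack([cv2.resize(ims[0][110:220,130:230],None,fx=4,fy=3),cv2.resize(ims[1][190:290,140:272],None,fx=3,fy=2.7)[:,:400] if 0 else cv2.resize(ims[1][190:290,140:272],(400,270))]))
F=Ro.from_euler('z',CY,degrees=True).as_matrix();print('exp tip',C0+F@[-.074,0,.036])
E
```

```text
time_s: 8.98
position: [0.5904, 0.1802, 0.0807]
tcp_rot: [[-0.937, 0.24, 0.252], [0.232, 0.971, -0.062], [-0.26, 0.0, -0.966]]
force: [-0.3, -0.5, -2.1]
opening: 0.136
grasp_force: 30.0
[ 0.0001 -0.0005  0.0001  0.0027  0.0526  0.0008]
-0.08 [ 0.0059 -0.0005 -0.0015  0.0027  0.0526  0.0008]
-0.085 [ 0.0108 -0.0005 -0.0028  0.0027  0.0526  0.0008]
-0.09 [ 0.0156 -0.0005 -0.0041  0.0027  0.0526  0.0008]
top cover_tongue [([0.513, 0.203, 0.039], 0.88)]
top cover_end []
top case_slot [([0.487, 0.206, 0.04], 0.94)]
side cover_tongue [([0.51, 0.202, 0.035], 0.86)]
side cover_end [([0.68, 0.16, 0.086], 0.93)]
side case_slot [([0.486, 0.205, 0.039], 0.92)]
[ 0.91405681  0.97616892 -2.23808879]
exp tip [0.50646698 0.20107688 0.036     ]
```

View pics/a2.png

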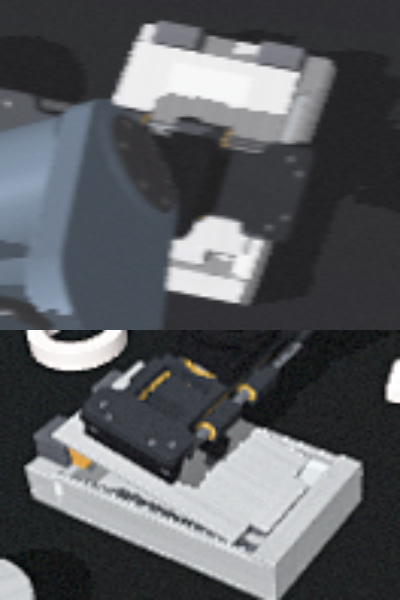

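The cover is inside the case, still tilted, with its tongue about 20 mm short of the slot face: (190,235) in the top crop, with the slot block below it. No contact yet, so I'll slide it in.

```bash
python3 -m jog '[[0,0.004,0,-0.001,0,0,0],[0,0.008,0,-0.002,0,0,0],[0,0.011,0,-0.0028,0,0,0],[0,0.0135,0,-0.0035,0,0,0],[0,0.0156,0,-0.0041,0,0,0],[0,0.0156,0,-0.0041,0,0,0],[0,0.0156,0,-0.0041,0,0,0]]'; python3 - <<'E'
from h import *
for tx in(-.09,-.092,-.095,-.097):
    p,R=tcp_for(*origin_for_tip(tx,.036,15),15,y=-.0006);print(tx,rel(p,R))
for n in('top','side'):
    im,d=viewer.capture(n)
    cv2.imwrite(f'pics/{n}3.png',im)
    for t in ['cover_tongue','cover_end','case_slot']:
        r=models.tip_of(n,t)
        print(n,t,[(np.round(q['xyz'],3).tolist(),round(q['p'],2)) for q in r if np.linalg.norm(q['xyz']-np.array([.59,.18,.1]))<.16])
print(bot.read_state()['force'])
E
```

```text
time_s: 10.25
position: [0.5747, 0.184, 0.0804]
tcp_rot: [[-0.937, 0.24, 0.252], [0.232, 0.971, -0.062], [-0.259, -0.0, -0.966]]
force: [0.4, -0.3, -3.5]
opening: 0.134
grasp_force: 30.0
-0.09 [-0.0001 -0.0004 -0.0002 -0.0051  0.0369  0.0001]
-0.092 [ 0.0018 -0.0004 -0.0007 -0.0051  0.0369  0.0001]
-0.095 [ 0.0047 -0.0004 -0.0015 -0.0051  0.0369  0.0001]
-0.097 [ 0.0067 -0.0004 -0.002  -0.0051  0.0369  0.0001]
top cover_tongue [([0.58, 0.186, 0.057], 0.75), ([0.498, 0.203, 0.037], 0.56), ([0.662, 0.168, 0.073], 0.33)]
top cover_end [([0.663, 0.165, 0.076], 0.84)]
top case_slot [([0.49, 0.205, 0.038], 0.63)]
side cover_tongue [([0.494, 0.204, 0.036], 0.91)]
side cover_end [([0.66, 0.163, 0.084], 0.84)]
side case_slot [([0.488, 0.202, 0.039], 0.56)]
[ 1.05863801  0.51131614 -3.14127255]
```

```bash
python3 -m jog '[[0,0.001,0,-0.0003,0,0,0],[0,0.002,0,-0.0006,0,0,0],[0,0.003,0,-0.0008,0,0,0],[0,0.003,0,-0.0008,0,0,0]]'; python3 -m jog '[[0,0.001,0,-0.0003,0,0,0],[0,0.0015,0,-0.0004,0,0,0],[0,0.0015,0,-0.0004,0,0,0]]'
```

```text
time_s: 11.15
position: [0.5718, 0.1848, 0.0805]
tcp_rot: [[-0.937, 0.24, 0.252], [0.232, 0.971, -0.062], [-0.26, -0.0, -0.966]]
force: [0.9, -1.0, -2.5]
opening: 0.131
grasp_force: 30.0
time_s: 11.52
position: [0.5715, 0.1851, 0.081]
tcp_rot: [[-0.937, 0.24, 0.254], [0.232, 0.971, -0.062], [-0.262, 0.001, -0.965]]
force: [3.3, -2.0, -1.6]
opening: 0.137
grasp_force: 30.0
```

```bash
python3 - <<'E'
from h import *
ims=[]
for n in('top','side'):
    im,d=viewer.capture(n);ims.append(im)
    for t in ['cover_tongue','cover_end','case_slot','case_latch']:
        r=models.tip_of(n,t)
        print(n,t,[(np.round(q['xyz'],3).tolist(),round(q['p'],2)) for q in r if np.linalg.norm(q['xyz']-np.array([.59,.18,.1]))<.16])
s=bot.read_state();F=Ro.from_euler('z',CY,degrees=True).as_matrix()
Rc=np.array(s['tcp_rot'])@np.diag([-1,1,-1.])
tip=F.T@(np.array(s['position'])-C0)+F.T@Rc@(np.array([-.09,0,.0025])-[.005,0,.0232]);print('nominal tip',tip,s['force'])
cv2.imwrite('pics/a3.png',np.hstack([cv2.resize(ims[0][110:220,130:230],(400,440)),cv2.resize(ims[1][190:290,140:272],(400,440))]))
E
```

```text
top cover_tongue [([0.495, 0.204, 0.038], 0.85)]
top cover_end [([0.659, 0.167, 0.077], 0.89), ([0.576, 0.187, 0.059], 0.7)]
top case_slot [([0.491, 0.205, 0.037], 0.68)]
top case_latch [([0.666, 0.161, 0.036], 0.64), ([0.49, 0.203, 0.035], 0.36)]
side cover_tongue [([0.488, 0.207, 0.036], 0.86)]
side cover_end [([0.657, 0.165, 0.085], 0.92), ([0.668, 0.164, 0.038], 0.24)]
side case_slot [([0.486, 0.201, 0.04], 0.73)]
side case_latch [([0.666, 0.162, 0.038], 0.86)]
nominal tip [-0.09334155  0.00015173  0.03611344] [ 4.43433452 -2.61239507 -1.85093175]
```

View pics/a3.png

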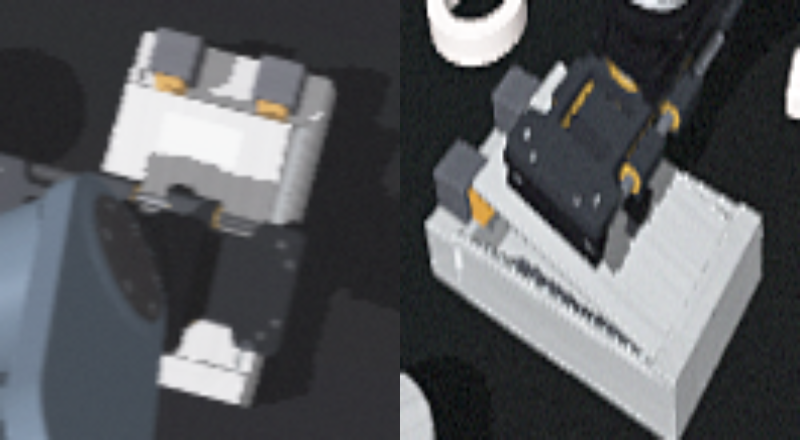

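```bash
python3 - <<'E'
from h import *
for tx,tz,t in((-.0915,.0365,15),(-.0915,.0368,12),(-.0917,.0370,9),(-.0918,.0375,6.5)):
    p,R=tcp_for(*origin_for_tip(tx,tz,t),t,y=.0);print(t,rel(p,R).tolist())
E
```

```text
15 [-0.0019, -0.0001, 0.0004, 0.0505, 0.1824, 0.0092]
12 [-0.003, -0.0002, 0.0051, 0.0503, 3.1824, 0.0105]
9 [-0.0035, -0.0002, 0.0099, 0.05, 6.1824, 0.0118]
6.5 [-0.0039, -0.0002, 0.0136, 0.0497, 8.6824, 0.0129]
```

```bash
python3 -m jog '[[0,-0.0025,0,0.0008,0,0,0],[0,-0.003,0,0.0025,0,1.5,0],[0,-0.0037,0,0.0049,0,3,0],[0,-0.0041,0,0.0073,0,4.5,0],[0,-0.0044,0,0.0097,0,6,0],[0,-0.0045,0,0.0115,0,7.3,0],[0,-0.0047,0,0.0136,0,8.7,0],[0,-0.0047,0,0.0136,0,8.7,0]]'; python3 - <<'E'
from h import *
s=bot.read_state();F=Ro.from_euler('z',CY,degrees=True).as_matrix()
Rc=np.array(s['tcp_rot'])@np.diag([-1,1,-1.])
f=lambda q:F.T@(np.array(s['position'])-C0)+F.T@Rc@(np.array(q)-[.005,0,.0232])
print('nominal tip,end',f([-.09,0,.0025]),f([.09,0,0]),s['force'],s['moment'])
for n in('top','side'):
    im,d=viewer.capture(n)
    for t in ['cover_tongue','cover_end']:
        r=models.tip_of(n,t)
        print(n,t,[(np.round(F.T@(q['xyz']-C0),3).tolist(),round(q['p'],2)) for q in r if np.linalg.norm(q['xyz']-np.array([.59,.18,.1]))<.16])
E
```

```text
time_s: 13.02
position: [0.5781, 0.183, 0.0682]
tcp_rot: [[-0.965, 0.241, 0.106], [0.239, 0.971, -0.027], [-0.11, -0.0, -0.994]]
force: [0.5, 0.6, -2.4]
opening: 0.136
grasp_force: 30.0
nominal tip,end [-0.09226252 -0.00027448  0.03725792] [ 0.0869263  -0.00036357  0.05450921] [ 0.53157234  0.61845492 -2.41394102] [ 0.06393977  0.14931312 -0.06933294]
top cover_tongue [([-0.09, 0.0, 0.039], 0.64)]
top cover_end [([0.087, 0.003, 0.048], 0.84)]
side cover_tongue [([-0.089, 0.001, 0.035], 0.76), ([-0.002, 0.003, -0.001], 0.55)]
side cover_end []
```

```bash
python3 -m jog '[[0.1,0,0,0,0,0,0],[0.2,0,0,0,0,0,0],[0.35,0,0,0,0,0,0],[0.45,0,0,0,0,0,0],[0.45,0,0,0,0,0,0],[0.45,0,0,-0.02,0,0,0],[0.45,0,0,-0.05,0,0,0],[0.45,0,0,-0.08,0,0,0],[0.45,0,0,-0.08,0,0,0]]'; python3 - <<'E'
from h import *
F=Ro.from_euler('z',CY,degrees=True).as_matrix()
print(rel(C0+F@[.066,0,.09],toolR(CY)))
ims=[]
for n in('top','side'):
    im,d=viewer.capture(n);ims.append(im)
    for t in ['cover_tongue','cover_end','cover_grip']:
        r=models.tip_of(n,t)
        print(n,t,[(np.round(F.T@(q['xyz']-C0),3).tolist(),round(q['p'],2)) for q in r if np.linalg.norm(q['xyz']-np.array([.59,.18,.1]))<.16])
cv2.imwrite('pics/a4.png',np.hstack([cv2.resize(ims[0][110:220,130:230],(400,440)),cv2.resize(ims[1][190:290,140:272],(400,440))]))
E
```

```text
time_s: 14.45
position: [0.5708, 0.1857, 0.1504]
tcp_rot: [[-0.964, 0.24, 0.112], [0.239, 0.971, -0.026], [-0.115, 0.002, -0.993]]
force: [-0.3, -0.3, 0.3]
opening: 0.455
grasp_force: 0.0
[-6.6400e-02 -7.0000e-04  6.8500e-02  1.0840e-01  6.6109e+00  1.0700e-02]
top cover_tongue [([-0.088, -0.001, 0.037], 0.93)]
top cover_end [([0.087, 0.006, 0.042], 0.96)]
top cover_grip [([-0.088, -0.002, 0.039], 0.57)]
side cover_tongue [([-0.095, -0.004, 0.032], 0.79), ([-0.003, 0.003, 0.041], 0.23)]
side cover_end [([0.088, 0.001, 0.056], 0.65)]
side cover_grip [([0.001, -0.003, 0.076], 0.89)]
```

View pics/a4.png

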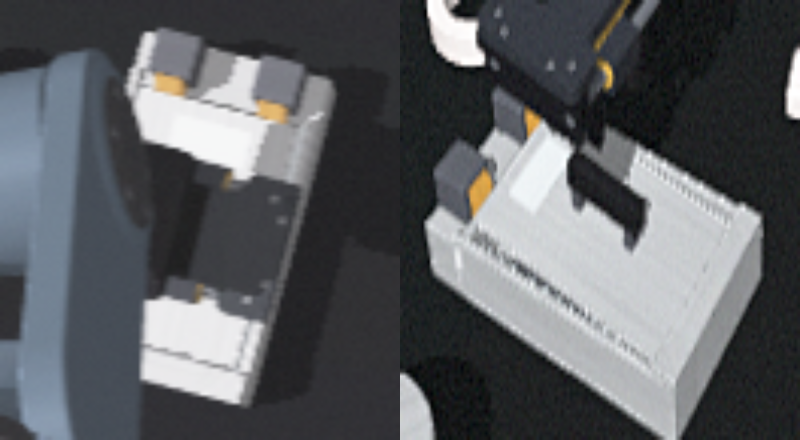

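```bash
python3 -m jog '[[0,-0.03,0,0,0,3,0],[0,-0.06,0,0.01,0,6.6,0],[0,-0.0664,-0.0007,0.035,0.1,6.61,0],[0,-0.0664,-0.0007,0.055,0.1,6.61,0],[0,-0.0664,-0.0007,0.0685,0.1,6.61,0],[0,-0.0664,-0.0007,0.0685,0.1,6.61,0],[0,-0.0664,-0.0007,0.0685,0.1,6.61,0],[0,-0.0664,-0.0007,0.0685,0.1,6.61,0]]'; python3 -c "
from h import *
F=Ro.from_euler('z',CY,degrees=True).as_matrix()
print(rel(C0+F@[.066,0,.066],toolR(CY)))"
```

```text
time_s: 15.85
position: [0.6409, 0.1672, 0.0883]
tcp_rot: [[-0.971, 0.24, -0.004], [0.24, 0.971, -0.001], [0.003, -0.001, -1.0]]
force: [0.8, 0.5, -0.6]
opening: 0.005
grasp_force: 0.0
[-0.0014  0.0006  0.0223 -0.0782 -0.1918  0.0156]
```

```bash
python3 -m jog '[[0,0,0,0.01,0,0,0],[0,0,0,0.018,0,0,0],[0,0,0,0.021,0,0,0],[0,0,0,0.023,0,0,0],[0,0,0,0.024,0,0,0],[0,0,0,0.025,0,0,0],[0,0,0,0.026,0,0,0],[0,0,0,0.026,0,0,0]]'
```

```text
time_s: 16.85
position: [0.6399, 0.167, 0.0634]
tcp_rot: [[-0.971, 0.24, -0.006], [0.24, 0.971, -0.001], [0.006, -0.002, -1.0]]
force: [-3.7, -0.2, 12.8]
opening: 0.006
grasp_force: 6.5
```

```bash
python3 -m jog '[[0,0,0,0.001,0,0,0],[0,0,0,0.002,0,0,0],[0,0,0,0.002,0,0,0]]'
```

```text
time_s: 17.23
position: [0.6401, 0.167, 0.0618]
tcp_rot: [[-0.971, 0.24, -0.006], [0.24, 0.971, -0.001], [0.005, -0.002, -1.0]]
force: [-4.7, -1.0, 14.9]
opening: 0.005
grasp_force: 7.3
```

Yielding at 13–15 N, as expected; continuing gently.

```bash
python3 -m jog '[[0,0,0,0.001,0,0,0],[0,0,0,0.002,0,0,0],[0,0,0,0.003,0,0,0],[0,0,0,0.004,0,0,0],[0,0,0,0.004,0,0,0]]'
```

```text
time_s: 17.85
position: [0.6408, 0.167, 0.0564]
tcp_rot: [[-0.971, 0.24, -0.004], [0.24, 0.971, -0.001], [0.004, -0.001, -1.0]]
force: [-1.6, -0.4, 5.8]
opening: 0.009
grasp_force: 3.2
```

```bash
python3 -m jog '[[0,0,0,0.001,0,0,0],[0,0,0,0.002,0,0,0],[0,0,0,0.003,0,0,0],[0,0,0,0.003,0,0,0]]'
```

```text
time_s: 18.35
position: [0.6405, 0.1669, 0.0522]
tcp_rot: [[-0.971, 0.24, -0.005], [0.24, 0.971, -0.001], [0.005, -0.002, -1.0]]
force: [-1.2, 1.2, -0.5]
opening: 0.003
grasp_force: 0.0
```

```bash
python3 -m jog '[[0,0,0,0.0005,0,0,0],[0,0,0,0.001,0,0,0],[0,0,0,0.0015,0,0,0],[0,0,0,0.0015,0,0,0]]'
```

```text
time_s: 18.85
position: [0.6402, 0.1669, 0.0514]
tcp_rot: [[-0.971, 0.24, -0.006], [0.24, 0.971, -0.001], [0.005, -0.002, -1.0]]
force: [-1.4, 0.4, 5.9]
opening: 0.005
grasp_force: 3.4
```

```bash
python3 -m jog '[[0,0,0,0.0005,0,0,0],[0,0,0,0.001,0,0,0],[0,0,0,0.001,0,0,0]]'; python3 -m jog '[[0,0,0,-0.005,0,0,0],[0,0,0,-0.03,0,0,0],[0,0,0,-0.08,0,0,0],[0,0,0,-0.13,0,0,0],[0,0.05,-0.05,-0.15,0,0,0],[0,0.08,-0.11,-0.15,0,0,0],[0,0.08,-0.17,-0.15,0,0,0],[0,0.08,-0.22,-0.15,0,0,0],[0,0.08,-0.25,-0.15,0,0,0],[0,0.08,-0.25,-0.15,0,0,0],[0,0.08,-0.25,-0.15,0,0,0]]'; python3 - <<'E'
from meas import *
F=Ro.from_euler('z',CY,degrees=True).as_matrix()
ims=[]
for n in('top','side'):
    im,d=viewer.capture(n);ims.append(im)
    for t in ['cover_tongue','cover_end','cover_grip']:
        r=models.tip_of(n,t)
        print(n,t,[(np.round(F.T@(q['xyz']-C0),3).tolist(),round(q['p'],2)) for q in r if np.linalg.norm(q['xyz']-np.array([.59,.18,.05]))<.13])
    # heights of the bare plate vs x of case
    P=(cloud(n,d,d>0)-C0)@F
    for a,b in((-70,-40),(-40,0),(0,40),(40,60),(60,78)):
        m=(P[:,0]*1e3>a)&(P[:,0]*1e3<b)&(abs(P[:,1])<.045)&(abs(P[:,1])>.015)&(P[:,2]>.0)&(P[:,2]<.062)
        print(n,a,b,m.sum(),np.round(np.median(P[m,2])*1e3,1))
cv2.imwrite('pics/a5.png',np.hstack([cv2.resize(ims[0][110:220,130:230],(400,440)),cv2.resize(ims[1][190:290,140:272],(400,440))]))
E
```

```text
time_s: 19.23
position: [0.6402, 0.1669, 0.0514]
tcp_rot: [[-0.971, 0.24, -0.005], [0.24, 0.971, -0.001], [0.005, -0.002, -1.0]]
force: [-2.8, -0.7, 11.2]
opening: 0.009
grasp_force: 5.7
time_s: 20.6
position: [0.5034, -0.0559, 0.2003]
tcp_rot: [[-0.971, 0.241, -0.006], [0.241, 0.971, -0.0], [0.006, -0.001, -1.0]]
force: [0.0, 0.8, -0.3]
opening: 0.005
grasp_force: 0.0
top cover_tongue [([-0.089, -0.002, 0.038], 0.63)]
top cover_end [([0.09, 0.005, 0.027], 0.67), ([0.001, 0.002, 0.033], 0.28)]
top cover_grip [([0.003, 0.0, 0.064], 0.92)]
top -70 -40 255 39.7
top -40 0 332 39.8
top 0 40 333 39.9
top 40 60 161 39.9
top 60 78 148 39.8
side cover_tongue [([-0.09, 0.0, 0.037], 0.58)]
side cover_end [([0.089, 0.003, 0.038], 0.96)]
side cover_grip [([-0.0, -0.002, 0.068], 0.97)]
side -70 -40 255 39.6
side -40 0 289 39.5
side 0 40 214 39.5
side 40 60 113 39.8
side 60 78 129 39.8
```

View pics/a5.png

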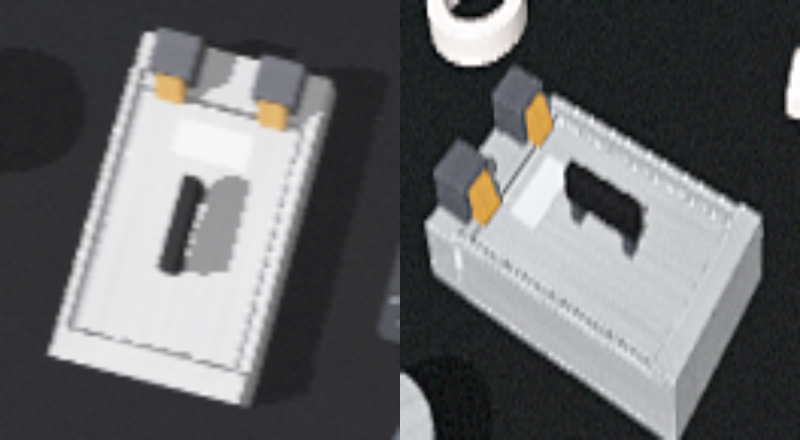

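The cover lies level, with its top at about 40 mm from end to end in both views. Both brass bolts are out over its latch end, at (170,88) and (272,115) in the left crop, and the gripper is clear. Handing in.

```bash
python3 -c "
from rig import workorder
print(workorder.hand_in())"
```

```text
the job is handed in; nothing more can be done
None
```

I closed the case and handed it in at about 21 s; the hand-in returned no verdict. The last images show the tongue in the slot, the cover level, both bolts out over it and the gripper clear. The highest wrist force I read was about 15 N.

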